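Free the wedge under a dish tray, stack the second tray on it and cover the stack

TASK

Get the culture-dish trays ready for the incubator. Draw the orange wedge out from under the propped white tray so that this tray settles level where it stands, without dragging it along, and lay the wedge flat on the bench clear of it. Then stack the other white tray, with its dishes, on the levelled one and put the green cover on top, each fully home with its four corner pins down in the sockets below, all dishes still in their places and the other things on the bench left alone.

Things in the scene. Friction and masses are not known exactly. Their poses are not given: they have to be found in the camera images.
- base_tray: White slatted tray, 150 x 88 mm, that starts propped up about 6 degrees at one short end (-x) on the wedge. Origin: centre, at pin-tip height; x along the 150, y along the 88, z up. Floor 8 to 14 mm above origin. Round corner posts, 18 mm thick, at x +-66, y +-35, top 53 mm up, each with a socket 10 mm wide, 11 deep. Blue lifting fin in the middle: 22 (x) by 14 (y), top 49 mm up. Two dishes on it. 0.45 kg.
- wedge: Orange wedge, 145 long, 36 wide, 36 mm high at the thick end, 3 at the tip; slope in between. Origin under its middle; z up; +x towards the tip, -x towards the thick end. It lies flat, its tip 83 mm under the raised end of base_tray; 62 mm stick out. Pulled 62 mm along its -x it lets the tray down on its pins, at 85 mm it is clear. Only the tray's weight holds it. 0.1 kg.
- wedge_grip (a point): Point in the middle of the wedge's thick part, 22 mm from its thick end and 24 mm above its underside, 36 mm wide there (along the wedge's y): a good place to grip.
- wedge_tip (a point): Middle of the wedge's thin tip, at the underside.
- dish_tray: Second white tray, same form, size and axes as base_tray, standing level on its pins; two dishes on it. Four tapered pins under the corners, x +-66, y +-35, 7 mm thick, round-nosed, from z 0 to 8. Grip the blue fin across its 14 mm (along y); it reaches from 14 to 49 mm above the origin, between the dishes, whose tops are 29 mm up. Fully home on another tray its origin is 45 mm above that one's; either way round will do.
- cover: Green cover plate, 150 x 88 x 6 mm, with the same four pins and a taller green fin; standing on its pins. Origin: centre, at pin-tip height; x along the 150, y along the 88. Plate 8 to 14 mm, fin 14 to 72 mm above the origin, 22 (x) by 14 (y). Fully home on a tray its origin is 45 mm above that tray's; either way round. 0.25 kg.
- dish_a: Clear dish with pink agar, 56 mm wide, 15 high, loose on base_tray's floor at x about +40, between four low ribs. Origin under its middle.
- dish_b: The same kind of dish, on base_tray at x about -40.
- dish_c: The same kind of dish, on dish_tray at x about +40.
- dish_d: The same kind of dish, on dish_tray at x about -40.
- tally_counter: Bystander: grey hand counter with red knob, 60 x 94 x 50 mm. Origin under its middle.
- marker_blue: Bystander: blue felt marker lying flat, 138 mm long. Origin under its middle.
Things that resemble listed ones, but are neither listed nor needed, are in the scene too. Leave any red look-alike of the dish_c alone.

How it is judged:
By the outcome, as a careful person would: the job done as asked, in the order asked, and still so for the second after the job is handed in, with the robot touching nothing.
It also fails if it takes over 64 s, if anything falls off the work surface, if the arm or the gripper's body presses on something with over 40 N, if the wrist force passes 120 N, or if a joint passes its speed limit or range.

ROBOT

A 7-joint arm with a two-finger parallel gripper is mounted at the origin on a cart in front of the work surface, level with it; the furniture and walls round the work are solid. World frame = base frame: x ahead of the robot, y to its left, z up, the work surface at z = 0. Lengths are in m, angles in rad, forces in N, time in s.
With the tool pointing down it reaches from about 0.4 to 0.925 m from the base axis. Payload 4.1 kg.
Tool frame: the origin (TCP) lies at the very end of the fingers, on their centre line; the grasp point (between the pads) lies 19 mm behind it; z points along the fingers, y is the line along which they close (so a half turn about z gives the same grasp; the last joint's range is limited). The gripper opens to 85 mm and grips with 20 to 120 N. Pads are 22 mm wide; open, the fingers measure 114 mm over their backs; the gripper's body (76 mm by 85 mm) begins 54 mm behind the grasp point. The pads swing forward as they close: fully open they stand 13 mm farther back than shut.
Start: joints at [-1.304, 0.398, 0.045, 1.537, -0.019, 1.207, -0.051], TCP at [0.232, 0.607, 0.231] pointing down, gripper open.
Joint ranges: [-2.82, 2.82], [-0.49, 2.23], [-1.37, 1.46], [0, 2.46], [-1.36, 4.5], [0.23, 2], [-2.94, 2.94]. Speed limits (rad/s): [2.57, 2.57, 3.14, 3.14, 3.14, 3.14, 3.14].

INTERFACE

Orientations are given as a unit quaternion [x, y, z, w].
In Python, from workcell import robot gives the robot as it stands.
- The arm moves only by the tool step_arm, never from a script. Its argument "steps" is text: rows parted by semicolons, each of 7 numbers parted by spaces: the closure, from 0 (fully open) to 1 (shut), then the shift along the tool's x, y, z in mm, then the turn, a rotation vector about the tool's x, y, z in rad. In form: grip x y z ax ay az; .... A call has exactly 10 rows; each row is the pose to reach, as a shift and turn from the pose commanded when the call began, along the tool's axes at that moment; what a row does not reach only later rows make up. A row lasts 1/8 s, in which the tool goes at most 62.5 mm and 10.7 degrees, less where a joint would pass 70% of its speed; a pose out of reach is approached as far as the arm can. A call with a gripper value outside its range is refused whole. The fingers move at their own pace and stop on an object; "grip_force" is the grip in N (left out, the last holds). Time passes only in rows, so rows that repeat a pose let the fingers close, or fill a call up. It gives the time, the measured TCP pose, the force, the opening and the grip force at its end, in the units of the state.
- robot.observe(): the state, without advancing time (a new reading comes with each control period).
- robot.camera(name): name is "scene" or "top" or "wrist"; returns (picture, depth): 400x640x3 uint8, red, green, blue; 400x640 float32, m along the optical axis (not along the pixel's ray), 0 where there is no reading.
- robot.calibration(name): a dict with "mtx" (3x3 intrinsics, pixels), "position" and "attitude" of the camera in the world; the wrist camera has in their place "mount" (4x4, takes a point from camera to tool coordinates, whose origin is the TCP and whose axes are the flange's). Camera axes: x right, y up, looking along -z (the intrinsics and any distortion apply to the point x, -y, -z); pixel columns grow to the right and rows downward; lengths in m; the calibration is good to about 2 mm. A picture is of the moment at which its call begins: read the wrist's pose just before it. calibration takes no time and is no camera call.
- robot.close_job(): hands the job in; it is judged then, once.
Trained networks look in the newest picture that a camera, given by its name, has taken for a name from the list of things; names that differ only in an ending like _2 or _b are one class to them, and where a whole thing is asked for, a point or a joint stands for the part that bears it (a point fixed in the world has none). Each returns a list of dicts, best first, with "conf" (0 to 1); they miss things now and then, are a little off and sometimes report something else, mostly with a low value. They report only what shows in the picture. A call takes as long as a camera call. They do not tell look-alikes from the thing itself.
- robot.boxes_of(camera, label): "at" ([x, y, z] in m, in world coordinates, good to about 4 mm: the middle of the surface that is visible of it).
The state is a dict: "time": time; "joint_pos": joint angles; "joint_velocities": joint speeds; "joint_efforts": joint torques, N m; "ee_pos": TCP position; "ee_rot": TCP orientation; "wrist_force": force on the tool from outside, world axes, zero at the start; "torque": the same for the moment, N m; "grip_width": opening from 0.0 (shut) to 1.0 (fully open); "finger_force": force on a finger pad.
Only numpy, scipy, OpenCV 4.12 (cv2) and the standard library are available. Lean on these libraries where they do the work, as an engineer would, in place of code of your own. Each camera call takes 0.05 s, during which the arm holds its last target. There are 200 camera calls.

## Working session

There is one attempt and no reset: what is moved stays moved. The work goes in short steps, Python scripts to look and compute and a tool call to move; the robot and the scene stay as the last step left them, time stands still between calls to the robot, and variables do not carry over. Pictures are saved under pics/ and viewed, at most 10 in all, crops included, and the job is handed in when it is done.

Besides the shell and the picture viewer there is one more tool, called after "Request:" as name(argument=value, ...), one argument or row to a line, values as JSON. step_arm: Moves the arm, as the interface text tells. Its arguments: {"type":"object","properties":{"steps":{"type":"string"},"grip_force":{"type":"number"}},"required":["steps"]}

```bash
mkdir -p pics; ls; cat > h.py <<'E'
import numpy as np,cv2
from scipy.spatial.transform import Rotation as R
from workcell import robot
def pose():
    s=robot.observe(); return np.array(s['ee_pos']),R.from_quat(s['ee_rot'])
def cloud(name):
    p,r=pose(); im,d=robot.camera(name); c=robot.calibration(name); K=np.array(c['mtx'])
    v,u=np.mgrid[:400,:640]
    P=np.stack([(u-K[0,2])/K[0,0]*d,-(v-K[1,2])/K[1,1]*d,-d],-1)
    if 'mount' in c:
        M=np.array(c['mount']); P=P@M[:3,:3].T+M[:3,3]; P=P@r.as_matrix().T+p
    else:
        a=np.array(c['attitude']); A=a if a.shape==(3,3) else R.from_quat(a).as_matrix()
        P=P@A.T+np.array(c['position'])
    P[d==0]=np.nan
    return im,P
def save(im,n): cv2.imwrite('pics/'+n,im[:,:,::-1])
E
python3 - <<'E'
from h import *
print(robot.observe()); print({k:robot.calibration('top')[k] for k in robot.calibration('top')})
for n in ['top','scene']:
    im,P=cloud(n); save(im,n+'.png'); np.savez(n+'.npz',im=im,P=P)
    for l in ['base_tray','wedge','wedge_grip','wedge_tip','dish_tray','cover','dish_a','tally_counter','marker_blue']:
        print(n,l,[(np.round(b['at'],3).tolist(),round(b['conf'],2)) for b in robot.boxes_of(n,l)])
E
```

```text
pics
{'time': 0.0, 'joint_pos': array([-1.30400783,  0.39917794,  0.04503411,  1.53788871, -0.01872883,
        1.20690307, -0.05073865]), 'joint_velocities': array([ 0.00176615,  0.00020542,  0.00025171,  0.00084602, -0.00200323,
       -0.0001588 , -0.00064209]), 'joint_efforts': array([-1.44574760e-04, -4.75127113e+01,  1.36436451e+00, -2.54210311e+01,
        1.15290389e-02,  9.53205570e-03, -7.73198508e-06]), 'ee_pos': array([0.23223849, 0.60640976, 0.23026867]), 'ee_rot': array([ 1.81845360e-01,  9.83326654e-01, -9.69697255e-04, -1.24456425e-04]), 'wrist_force': array([-0.48093344, -0.41491177, -0.48622513]), 'torque': array([-0.00841719,  0.05361942,  0.03577709]), 'finger_force': 0.0, 'grip_width': 1.001501204025693}
{'mtx': array([[435.4192322 ,   0.        , 321.59619164],
       [  0.        , 435.4192322 , 199.08726737],
       [  0.        ,   0.        ,   1.        ]]), 'position': array([ 0.34149396, -0.21832088,  1.01345563]), 'attitude': array([-0.02427298,  0.04761957,  0.71258178, -0.69955015])}
top base_tray [([0.525, -0.366, 0.021], 0.71)]
top wedge [([0.447, -0
[... 398 characters left out ...]
0.311, -0.439, 0.042], 0.58)]
top marker_blue [([0.362, -0.104, 0.013], 0.7)]
scene base_tray [([0.522, -0.371, 0.029], 0.85)]
scene wedge [([0.441, -0.298, 0.026], 0.91)]
scene wedge_grip [([0.446, -0.296, 0.021], 0.96)]
scene wedge_tip [([0.447, -0.3, 0.026], 0.8), ([0.435, -0.451, 0.014], 0.59)]
scene dish_tray [([0.433, -0.454, 0.015], 0.67)]
scene cover [([0.311, -0.332, 0.014], 0.84)]
scene dish_a [([0.503, -0.34, 0.036], 0.9), ([0.421, -0.422, 0.026], 0.75), ([0.472, -0.476, 0.027], 0.58), ([0.449, -0.014, 0.014], 0.57), ([0.553, -0.395, 0.029], 0.55)]
scene tally_counter [([0.296, -0.454, 0.037], 0.74), ([0.517, -0.369, 0.03], 0.18)]
scene marker_blue [([0.361, -0.112, 0.016], 0.65)]
```

View pics/top.png

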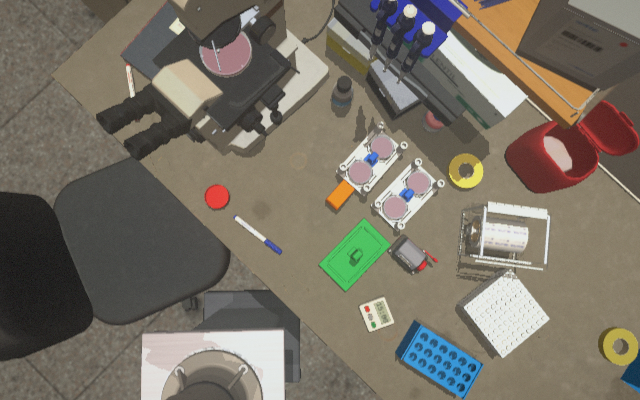

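View pics/scene.png

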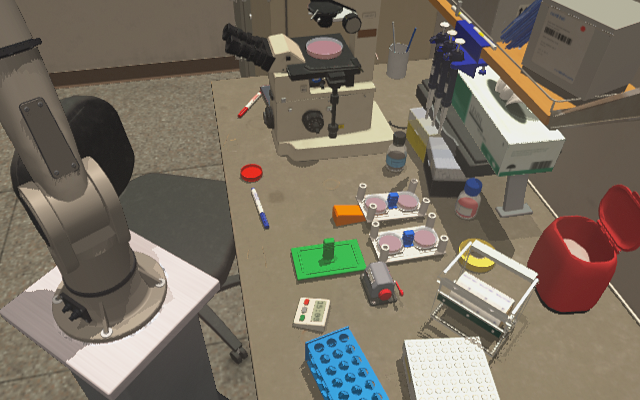

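Top view: the propped base tray is at (373,158) with the wedge at (340,193). The level dish tray is at (408,195), the cover at (355,254) and the red dish look-alike at (217,197). I'll fit the poses from the depth and confirm them in a crop.

```bash
python3 - <<'E'
from h import *
z=np.load('top.npz'); im,P=z['im'],z['P']; hsv=cv2.cvtColor(im,cv2.COLOR_RGB2HSV)
def m(lo,hi,box):
    k=cv2.inRange(hsv,lo,hi)>0; b=np.zeros_like(k); u0,v0,u1,v1=box; b[v0:v1,u0:u1]=1; return k&b&np.isfinite(P[...,2])
def rect(Q,n):
    c,s,a=cv2.minAreaRect((Q[:,:2]*1000).astype(np.float32)); print(n,len(Q),np.round(c,0),np.round(s,0),round(a,1),'z',np.round(np.percentile(Q[:,2],[2,50,98]),3))
rect(P[m((5,150,100),(18,255,255),(320,170,360,215))],'wedge')
rect(P[m((45,100,60),(75,255,255),(310,210,400,300))],'cover')
for n,b in [('base fin',(355,140,390,178)),('dish fin',(390,178,425,212))]:
    Q=P[m((100,130,60),(130,255,255),b)]; rect(Q,n); Q=Q[Q[:,2]>np.percentile(Q[:,2],60)]; rect(Q,n+' top')
for n,b in [('base',(330,115,412,200)),('dish',(370,155,450,235))]:
    k=m((0,0,0),(180,255,255),b)&(P[...,2]>.045)
    N,L,st,ce=cv2.connectedComponentsWithStats(k.astype(np.uint8))
    for i in range(1,N):
        if st[i,4]>5: Q=P[L==i]; print(n,st[i,4],ce[i].round(),Q.mean(0).round(3))
# obstacles: max height on grid
F=P.reshape(-1,3); F=F[np.isfinite(F[:,2])]
for x in np.arange(.3,.75,.075): print(round(x,2),[round(float(np.max(F[(abs(F[:,0]-x)<.04)&(abs(F[:,1]-y)<.04)][:,2],initial=0)),2) for y in np.arange(.6,-.65,-.1)])
save(cv2.resize(im[110:300,300:470],None,fx=3.1,fy=3.1,interpolation=cv2.INTER_CUBIC),'crop.png')
E
```

```text
wedge 431 [ 453. -294.] [36. 65.] 47.7 z [0.019 0.028 0.036]
cover 2519 [ 316. -326.] [ 87. 151.] 44.0 z [0.009 0.013 0.069]
base fin 83 [ 532. -368.] [25. 23.] 44.1 z [0.02  0.052 0.057]
base fin top 33 [ 533. -368.] [11. 18.] 43.9 z [0.054 0.055 0.058]
dish fin 93 [ 449. -447.] [25. 22.] 44.0 z [0.014 0.045 0.051]
dish fin top 37 [ 449. -448.] [11. 18.] 44.7 z [0.047 0.048 0.051]
base 40 [380. 126.] [ 0.605 -0.386  0.051]
base 45 [403. 146.] [ 0.558 -0.439  0.05 ]
base 65 [373. 157.] [ 0.533 -0.368  0.053]
base 67 [342. 168.] [ 0.508 -0.298  0.06 ]
base 65 [366. 188.] [ 0.461 -0.349  0.06 ]
base 46 [408. 194.] [ 0.448 -0.446  0.048]
dish 46 [373. 158.] [ 0.531 -0.368  0.054]
dish 43 [418. 162.] [ 0.519 -0.47   0.051]
dish 46 [440. 184.] [ 0.47  -0.518  0.05 ]
dish 52 [409. 194.] [ 0.449 -0.447  0.048]
dish 37 [377. 204.] [ 0.427 -0.375  0.051]
dish 40 [400. 225.] [ 0.378 -0.425  0.051]
0.3 [0.0, 0.02, 0.01, 0.0, 0.0, 0.0, 0.0, 0.02, 0.01, 0.07, 0.05, 0.05, 0.14]
0.38 [0.0, 0.01, 0.0, 0.0, 0.0, 0.0, 0.0, 0.02, 0.0, 0.02, 0.06, 0.02, 0.14]
0.45 [0.0, 0.0, 0.0, 0.0, 0.0, 0.31, 0.33, 0.0, 0.01, 0.05, 0.06, 0.05, 0.14]
0.52 [0.0, 0.0, 0.0, 0.0, 0.0, 0.34, 0.34, 0.27, 0.0, 0.07, 0.06, 0.06, 0.4]
0.6 [0.0, 0.0, 0.0, 0.0, 0.01, 0.33, 0.3, 0.5, 0.27, 0.02, 0.36, 0.52, 0.53]
0.68 [0.0, 0.0, 0.0, 0.0, 0.01, 0.0, 0.46, 0.5, 0.38, 0.37, 0.4, 0.42, 0.46]
```

View pics/crop.png

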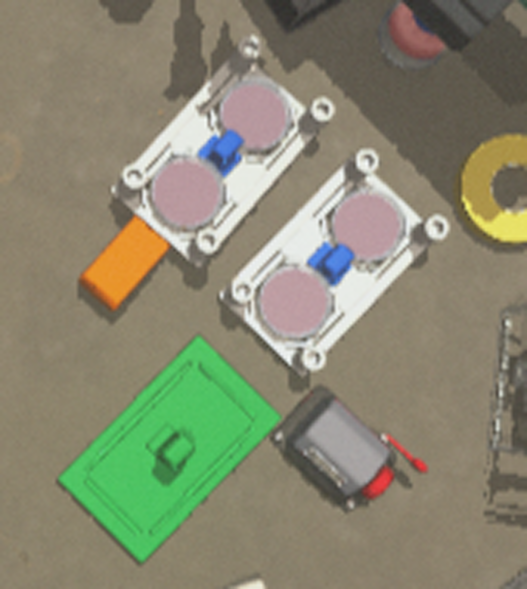

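Request:
step_arm(
  steps="0 -195 -146 -170 0 0 0; 0 -195 -146 -170 0 0 0; 0 -195 -146 -170 0 0 0; 0 -195 -146 -170 0 0 0; 0 -195 -146 -170 0 0 0; 0 -350 -354 -190 0 0 0.372; 0 -350 -354 -190 0 0 0.372; 0 -350 -354 -190 0 0 0.372; 0 -350 -354 -190 0 0 0.372; 0 -350 -354 -190 0 0 0.372",
  grip_force=40,
)

```text
time: 2.25
ee_pos: [0.4341, 0.1459, 0.4224]
ee_rot: [0.365, 0.931, 0.001, 0.001]
wrist_force: [0.4, 0.7, -0.5]
grip_width: 0.999
finger_force: 0.0
```

Request:
step_arm(
  steps="0 -301 -316 0 0 0 0; 0 -301 -316 0 0 0 0; 0 -301 -316 0 0 0 0; 0 -301 -316 0 0 0 0; 0 -301 -316 0 0 0 0; 0 -301 -316 0 0 0 0; 0 -301 -316 60 0 0 0; 0 -301 -316 120 0 0 0; 0 -301 -316 180 0 0 0; 0 -301 -316 180 0 0 0",
)

```text
time: 3.5
ee_pos: [0.441, -0.2829, 0.2377]
ee_rot: [0.361, 0.933, 0.0, -0.004]
wrist_force: [-0.2, -0.0, 0.7]
grip_width: 0.999
finger_force: 0.0
```

```bash
python3 - <<'E'
from h import *
print(pose()[0],pose()[1].as_matrix().round(3).tolist())
im,P=cloud('wrist'); save(im,'w1.png'); np.savez('w1.npz',im=im,P=P)
hsv=cv2.cvtColor(im,cv2.COLOR_RGB2HSV)
for n,lo,hi in [('wedge',(5,150,100),(18,255,255)),('green',(45,100,60),(75,255,255)),('blue',(105,130,60),(130,255,255))]:
    k=(cv2.inRange(hsv,lo,hi)>0).astype(np.uint8); N,L,st,ce=cv2.connectedComponentsWithStats(k)
    for i in range(1,N):
        if st[i,4]>300:
            Q=P[L==i]; Q=Q[np.isfinite(Q[:,2])]
            if n!='wedge': Q=Q[Q[:,2]>np.percentile(Q[:,2],97)-.006]
            c,s,a=cv2.minAreaRect((Q[:,:2]*1000).astype(np.float32)); print(n,ce[i].round(),len(Q),np.round(c,1),np.round(s,1),round(a,1),np.round(np.percentile(Q[:,2],[2,50,98]),3))
E
```

```text
[ 0.44104265 -0.28294739  0.2377077 ] [[-0.74, 0.673, -0.007], [0.673, 0.74, 0.003], [0.007, -0.002, -1.0]]
wedge [322. 183.] 1765 [ 455. -295.] [37.4 68.3] 47.5 [0.008 0.029 0.036]
green [216. 104.] 428 [ 316.  -324.9] [14.9 22.2] 44.8 [0.065 0.072 0.074]
blue [322. 279.] 219 [ 533.9 -368.4] [13.5 21.7] 47.6 [0.051 0.055 0.057]
```

View pics/w1.png

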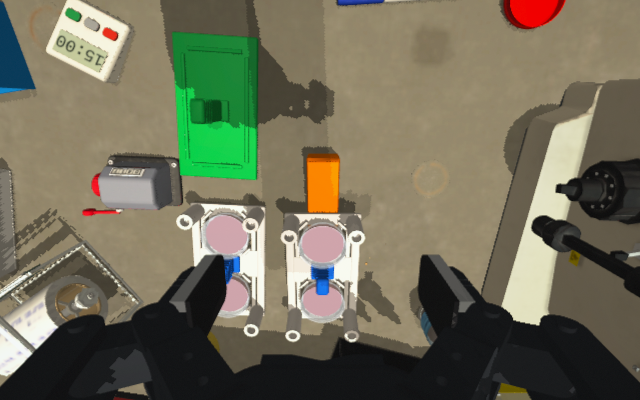

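Request:
step_arm(
  steps="0.3 -6 0 60 0 0 0; 0.3 -6 0 120 0 0 0; 0.3 -6 0 180 0 0 0; 0.3 -6 0 210 0 0 0; 0.3 -6 0 231 0 0 0; 0.3 -6 0 231 0 0 0; 0.3 -6 0 231 0 0 0; 0.8 -6 0 231 0 0 0; 0.8 -6 0 231 0 0 0; 0.8 -6 0 231 0 0 0",
)

```text
time: 4.8
ee_pos: [0.4487, -0.2894, 0.0118]
ee_rot: [0.361, 0.933, 0.0, 0.001]
wrist_force: [0.2, 1.3, 5.8]
grip_width: 0.407
finger_force: 40.6
```

Request:
step_arm(
  steps="0.8 6 0 0 0 0 0; 0.8 13 0 0 0 0 0; 0.8 20 0 0 0 0 0; 0.8 27 0 0 0 0 0; 0.8 34 0 0 0 0 0; 0.8 41 0 0 0 0 0; 0.8 48 0 0 0 0 0; 0.8 55 0 0 0 0 0; 0.8 62 0 0 0 0 0; 0.8 68 0 0 0 0 0",
)

```text
time: 6.05
ee_pos: [0.3995, -0.2453, 0.0118]
ee_rot: [0.361, 0.933, -0.001, 0.003]
wrist_force: [3.7, -2.7, 6.0]
grip_width: 0.41
finger_force: 41.3
```

Request:
step_arm(
  steps="0.8 6 0 0 0 0 0; 0.8 14 0 0 0 0 0; 0.8 22 0 0 0 0 0; 0.8 30 0 0 0 0 0; 0.8 38 0 0 0 0 0; 0.8 45 0 0 0 0 0; 0.8 45 0 0 0 0 0; 0.8 45 0 0 0 0 0; 0.3 45 0 0 0 0 0; 0.3 45 0 0 0 0 0",
)

```text
time: 7.3
ee_pos: [0.3626, -0.2122, 0.01]
ee_rot: [0.36, 0.933, 0.0, -0.001]
wrist_force: [-0.3, 0.1, 0.1]
grip_width: 0.7
finger_force: 0.0
```

Request:
step_arm(
  steps="0.3 0 0 -60 0 0 0; 0.3 0 0 -120 0 0 0; 0.3 -40 -10 -170 0 0 0; 0.3 -90 -30 -200 0 0 0; 0.3 -140 -50 -230 0 0 0; 0.3 -190 -66 -250 0 0 0; 0.3 -190 -66 -250 0 0 0; 0.3 -190 -66 -250 0 0 0; 0.3 -190 -66 -250 0 0 0; 0.3 -190 -66 -250 0 0 0",
)

```text
time: 8.55
ee_pos: [0.4598, -0.3882, 0.2599]
ee_rot: [0.36, 0.933, 0.001, -0.0]
wrist_force: [-0.0, 0.1, -0.5]
grip_width: 0.697
finger_force: 0.0
```

```bash
cat >> h.py <<'E'
def measure(name,fn,hmin=.045,hmax=.06):
    p,r=pose(); print('tcp',p.round(4),'yang',np.degrees(np.arctan2(*r.as_matrix()[[1,0],1])).round(2))
    im,P=cloud(name); save(im,fn+'.png'); hsv=cv2.cvtColor(im,cv2.COLOR_RGB2HSV)
    for n,lo,hi in [('wedge',(5,150,100),(18,255,255)),('green',(45,100,60),(75,255,255)),('blue',(105,130,60),(130,255,255))]:
        k=(cv2.inRange(hsv,lo,hi)>0).astype(np.uint8); N,L,st,ce=cv2.connectedComponentsWithStats(k)
        for i in range(1,N):
            if st[i,4]>150:
                Q=P[L==i]; Q=Q[np.isfinite(Q[:,2])]
                if len(Q)<50: continue
                if n!='wedge': Q=Q[Q[:,2]>np.percentile(Q[:,2],97)-.006]
                c,s,a=cv2.minAreaRect((Q[:,:2]*1000).astype(np.float32)); print(n,ce[i].round(),len(Q),np.round(c,1),np.round(s,1),round(a,1),np.round(np.percentile(Q[:,2],[2,50,98]),3))
    k=((hsv[...,1]<60)&(hsv[...,2]>90)&(P[...,2]>hmin)&(P[...,2]<hmax)).astype(np.uint8)
    N,L,st,ce=cv2.connectedComponentsWithStats(k,connectivity=4)
    for i in range(1,N):
        if st[i,4]>60:
            c,s,a=cv2.minAreaRect((P[L==i][:,:2]*1000).astype(np.float32))
            if max(s)<30 and min(s)>9: print('post',ce[i].round(),st[i,4],np.round(c,1),np.round(s,1),P[L==i][:,2].mean().round(4))
    return im,P
E
python3 - <<'E'
from h import *
measure('wrist','w2')
E
```

```text
tcp [ 0.4598 -0.3882  0.2599] yang 47.81
wedge [373.  35.] 1386 [ 406.6 -268.5] [ 24.5 103.3] 41.3 [0.006 0.021 0.028]
green [275.  49.] 449 [ 315.9 -325.6] [15.  22.2] 44.7 [0.067 0.072 0.074]
blue [280. 194.] 229 [ 449.6 -447.5] [13.4 21.1] 45.6 [0.045 0.049 0.051]
blue [375. 198.] 229 [ 530.2 -365.7] [14.4 20.7] 46.5 [0.045 0.049 0.05 ]
blue [333. 347.] 21 [ 454.7 -380.4] [6.9 1.8] 48.2 [0.333 0.334 0.336]
post [244. 137.] 192 [ 378.9 -425.6] [16.8 17.2] 0.0522
post [310. 141.] 168 [ 428.2 -376.6] [17.  16.9] 0.0523
post [350. 143.] 175 [ 458.3 -347.2] [17.  17.1] 0.0524
post [415. 144.] 195 [ 505.4 -295.9] [17.  16.9] 0.052
post [142. 219.] 219 [ 364.4 -577. ] [12.  22.6] 0.0545
post [130. 230.] 98 [ 365.9 -595.3] [11.  19.3] 0.0563
post [305. 253.] 175 [ 520.5 -470.6] [16.8 17.2] 0.0515
post [346. 255.] 172 [ 555.1 -436.3] [16.5 16.9] 0.0514
```

View pics/w2.png

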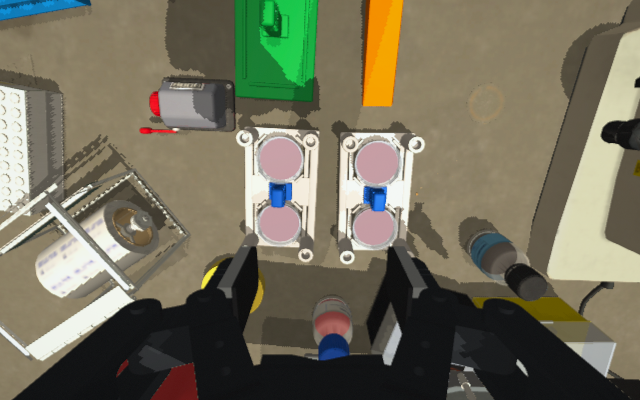

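Request:
step_arm(
  steps="0.4 -33 -51 0 0 0 0.056; 0.4 -33 -51 40 0 0 0.056; 0.4 -33 -51 80 0 0 0.056; 0.4 -33 -51 120 0 0 0.056; 0.4 -33 -51 150 0 0 0.056; 0.4 -33 -51 170 0 0 0.056; 0.4 -33 -51 180 0 0 0.056; 0.4 -33 -51 180 0 0 0.056; 0.4 -33 -51 180 0 0 0.056; 0.4 -33 -51 180 0 0 0.056",
  grip_force=60,
)

```text
time: 9.85
ee_pos: [0.4505, -0.4502, 0.0813]
ee_rot: [0.387, 0.922, -0.0, 0.001]
wrist_force: [-0.3, -0.1, -0.4]
grip_width: 0.603
finger_force: 0.0
```

```bash
python3 - <<'E'
from h import *
for i in range(3):
    p,r=pose(); print('tcp',p.round(4),r.as_matrix().round(4).tolist())
d=np.array([.4497,-.4480,.024])-p; print(r.inv().apply(d)*1000)
E
```

```text
tcp [ 0.4505 -0.4502  0.0813] [[-0.7012, 0.713, 0.0014], [0.713, 0.7012, -0.0011], [-0.0018, 0.0003, -1.0]]
tcp [ 0.4505 -0.4502  0.0813] [[-0.7012, 0.713, 0.0014], [0.713, 0.7012, -0.0011], [-0.0018, 0.0003, -1.0]]
tcp [ 0.4505 -0.4502  0.0813] [[-0.7012, 0.713, 0.0014], [0.713, 0.7012, -0.0011], [-0.0018, 0.0003, -1.0]]
[ 2.23730639  0.95714297 57.30955941]
```

Request:
step_arm(
  steps="0.4 2 1 20 0 0 0; 0.4 2 1 40 0 0 0; 0.4 2 1 52 0 0 0; 0.4 2 1 57 0 0 0; 0.4 2 1 57 0 0 0; 0.95 2 1 57 0 0 0; 0.95 2 1 57 0 0 0; 0.95 2 1 57 0 0 0; 0.95 2 1 57 0 0 0; 0.95 2 1 57 0 0 0",
)

```text
time: 11.1
ee_pos: [0.4496, -0.4481, 0.0239]
ee_rot: [0.387, 0.922, -0.0, 0.001]
wrist_force: [-0.6, -0.9, 4.7]
grip_width: 0.153
finger_force: 60.7
```

Request:
step_arm(
  steps="0.95 0 0 -4 0 0 0; 0.95 0 0 -12 0 0 0; 0.95 0 0 -24 0 0 0; 0.95 0 0 -38 0 0 0; 0.95 0 0 -54 0 0 0; 0.95 0 0 -70 0 0 0; 0.95 0 0 -86 0 0 0; 0.95 0 0 -98 0 0 0; 0.95 0 0 -105 0 0 0; 0.95 0 0 -108 0 0 0",
)

```text
time: 12.35
ee_pos: [0.4494, -0.4474, 0.1315]
ee_rot: [0.387, 0.922, 0.0, 0.0]
wrist_force: [-0.1, 0.2, -5.7]
grip_width: 0.148
finger_force: 59.4
```

Request:
step_arm(
  steps="0.95 0 5 0 0 0 0; 0.95 0 15 0 0 0 -0.01; 0.95 0 29 0 0 0 -0.02; 0.95 1 45 0 0 0 -0.03; 0.95 1 62 0 0 0 -0.04; 0.95 2 79 0 0 0 -0.049; 0.95 2 95 0 0 0 -0.049; 0.95 2 107 0 0 0 -0.049; 0.95 2 113 0 0 0 -0.049; 0.95 2 115 0 0 0 -0.049",
)

```text
time: 13.6
ee_pos: [0.53, -0.3654, 0.1312]
ee_rot: [0.364, 0.931, -0.0, -0.0]
wrist_force: [-0.7, -0.1, -5.3]
grip_width: 0.154
finger_force: 59.4
```

```bash
python3 - <<'E'
from h import *
p,r=pose(); print(r.as_matrix().round(4).tolist())
for n,f in [('wrist','w3'),('scene','s3'),('top','t3')]:
    print(n); im,P=measure(n,f,.145,.175)
    print('low'); 
    if n=='wrist': save(im[60:360],'w3c.png'); measure(n,'w3b')
E
```

```text
[[-0.7353, 0.6777, -0.0003], [0.6777, 0.7353, -0.0002], [0.0001, -0.0003, -1.0]]
wrist
tcp [ 0.53   -0.3654  0.1312] yang 47.33
wedge [316.  29.] 1934 [ 440. -283.] [36.5 37.3] 47.4 [0.002 0.008 0.012]
green [159.  23.] 5825 [ 358.1 -368.5] [89.6 32.6] 46.7 [0.012 0.014 0.017]
blue [322. 270.] 1552 [ 529.4 -365.7] [13.2 21.9] 46.5 [0.152 0.156 0.157]
post [223. 120.] 2509 [ 457.8 -347.1] [17.5 17.4] 0.1568
post [420. 120.] 2512 [ 505.  -296.1] [17.4 17.4] 0.1569
low
tcp [ 0.5299 -0.3655  0.1313] yang 47.32
wedge [316.  29.] 1933 [ 439.3 -282.1] [36.9 39.8] 47.6 [0.002 0.008 0.013]
green [159.  23.] 5835 [ 357.1 -367.5] [88. 33.] 44.8 [0.012 0.014 0.017]
blue [322. 271.] 1551 [ 529.5 -365.7] [13.2 22.4] 47.3 [0.152 0.156 0.157]
scene
tcp [ 0.5297 -0.3658  0.1313] yang 47.3
wedge [448.  12.] 228 [ 819.6 -326.7] [113.   20.6] 41.6 [0.363 0.377 0.379]
wedge [515.  52.] 243 [ 699.9 -501.6] [104.1  57. ] 10.1 [0.376 0.378 0.38 ]
wedge [521.  79.] 1019 [ 610.3 -547.6] [243.4  34.1] 45.2 [0.376 0.378 0.379]
wedge [314. 222.] 1002 [ 404.1 -245.6] [ 54.2 148.3] 49.2 [-0.001  0.015  0.034]
gree
[... 462 characters left out ...]
-539.9] [61.3 84.1] 62.1 [0.376 0.379 0.381]
wedge [568.  89.] 643 [ 571.2 -611.4] [86.6 33.6] 60.9 [0.377 0.379 0.381]
wedge [558. 105.] 512 [ 547.6 -600.4] [80.3 32. ] 54.7 [0.377 0.379 0.381]
wedge [319. 219.] 968 [ 400.  -246.6] [ 36.7 145.6] 47.2 [0.    0.019 0.036]
green [354. 254.] 77 [ 314.7 -325. ] [15.2 21.6] 44.7 [0.057 0.07  0.074]
blue [398.  11.] 209 [ 713.4 -368.6] [21.1 53. ] 48.2 [0.35  0.352 0.355]
blue [447.   8.] 316 [ 698.7 -435.9] [49.3 20.7] 46.4 [0.384 0.386 0.388]
blue [416.  25.] 267 [ 687.  -395.7] [25.2 52.7] 49.8 [0.35  0.352 0.354]
blue [437.  39.] 228 [ 663.2 -425.8] [24.1 40.3] 46.4 [0.349 0.352 0.354]
post [371. 185.] 71 [ 455.2 -346.6] [15.6 15.8] 0.1554
low
```

View pics/w3.png

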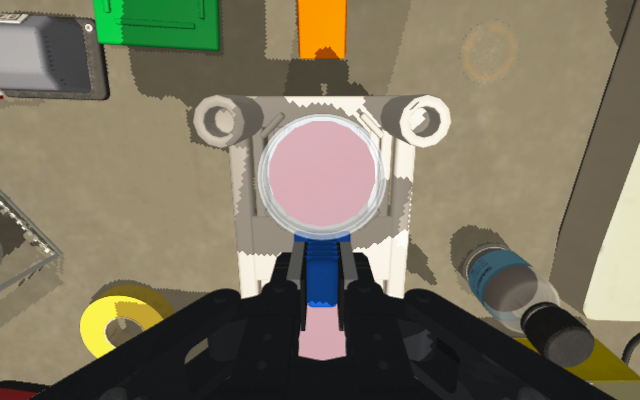

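Request:
step_arm(
  steps="0.95 0 0 5 0 0 0; 0.95 0 0 14 0 0 0; 0.95 0 0 24 0 0 0; 0.95 0 0 34 0 0 0; 0.95 0 0 43 0 0 0; 0.95 0 0 49 0 0 0; 0.95 0 0 53 0 0 0; 0.95 0 0 56 0 0 0; 0.95 0 0 58 0 0 0; 0.95 0 0 58 0 0 0",
)

```text
time: 15.05
ee_pos: [0.5301, -0.3654, 0.0733]
ee_rot: [0.364, 0.931, 0.0, 0.0]
wrist_force: [-0.0, -0.4, -4.2]
grip_width: 0.152
finger_force: 59.4
```

Request:
step_arm(
  steps="0.95 0 0 1 0 0 0; 0.95 0 0 2 0 0 0; 0.95 0 0 3 0 0 0; 0.95 0 0 4 0 0 0; 0.95 0 0 4.5 0 0 0; 0.95 0 0 5 0 0 0; 0.95 0 0 5 0 0 0; 0.95 0 0 5 0 0 0; 0.95 0 0 5 0 0 0; 0.95 0 0 5 0 0 0",
)

```text
time: 16.3
ee_pos: [0.5302, -0.3655, 0.0688]
ee_rot: [0.364, 0.931, 0.0, 0.0]
wrist_force: [-1.7, 2.4, 5.5]
grip_width: 0.151
finger_force: 60.7
```

Request:
step_arm(
  steps="0.4 0 0 0 0 0 0; 0.4 0 0 0 0 0 0; 0.4 0 0 0 0 0 0; 0.4 0 0 -10 0 0 0; 0.4 0 0 -30 0 0 0; 0.4 0 0 -70 0 0 0; 0.4 0 0 -120 0 0 0; 0.4 0 0 -170 0 0 0; 0.4 0 0 -170 0 0 0; 0.4 0 0 -170 0 0 0",
)

```text
time: 17.55
ee_pos: [0.5299, -0.3653, 0.2389]
ee_rot: [0.364, 0.931, 0.0, 0.0]
wrist_force: [1.5, 0.2, -0.2]
grip_width: 0.602
finger_force: 0.0
```

```bash
python3 - <<'E'
from h import *
measure('wrist','w4',.085,.11)
E
```

```text
tcp [ 0.5299 -0.3653  0.2389] yang 47.32
wedge [306.  39.] 176 [ 421.6 -287.7] [18.7 65.9] 64.0 [0.003 0.01  0.018]
green [207.  31.] 5472 [ 347.1 -357.4] [88.  60.5] 44.1 [0.012 0.014 0.017]
blue [322. 180.] 361 [ 529.7 -366.1] [13.7 21.7] 47.7 [0.09  0.094 0.095]
blue [277. 334.] 418 [ 610.4 -503.3] [34.5 41. ] 41.8 [0.093 0.097 0.143]
post [280. 109.] 377 [ 457.9 -347.3] [17.4 17.3] 0.0946
post [363. 109.] 383 [ 504.8 -296. ] [17.  17.2] 0.0946
post [285. 250.] 336 [ 554.5 -436.2] [17.1 17.1] 0.0943
post [358. 250.] 335 [ 601.8 -384.9] [17.3 16.9] 0.0944
```

Request:
step_arm(
  steps="0.4 40 -25 0 0 0 0.02; 0.4 85 -55 0 0 0 0.046; 0.4 130 -82 0 0 0 0.046; 0.4 170 -107 0 0 0 0.046; 0.4 184 -116 0 0 0 0.046; 0.4 184 -116 0 0 0 0.046; 0.4 184 -116 0 0 0 0.046; 0.4 184 -116 0 0 0 0.046; 0.4 184 -116 0 0 0 0.046; 0.4 184 -116 0 0 0 0.046",
)

```text
time: 18.85
ee_pos: [0.3162, -0.3262, 0.2382]
ee_rot: [0.385, 0.923, -0.0, -0.0]
wrist_force: [-0.3, -0.2, -0.6]
grip_width: 0.601
finger_force: 0.0
```

```bash
python3 - <<'E'
from h import *
im,P=measure('wrist','w5')
hsv=cv2.cvtColor(im,cv2.COLOR_RGB2HSV); Q=P[(cv2.inRange(hsv,(45,100,60),(75,255,255))>0)]; Q=Q[(Q[:,2]>.006)&(Q[:,2]<.02)]
print('plate',cv2.minAreaRect((Q[:,:2]*1000).astype(np.float32)))
p,r=pose(); print(r.as_matrix().round(4).tolist())
E
```

```text
tcp [ 0.3162 -0.3262  0.2382] yang 44.69
wedge [418. 175.] 1899 [ 404.6 -243.2] [ 49.1 146.9] 47.3 [0.002 0.011 0.036]
green [323. 161.] 339 [ 315.7 -325. ] [13.9 22.5] 44.7 [0.066 0.072 0.074]
blue [463.  54.] 464 [ 337.1 -139.3] [46.5 11.1] 51.7 [0.01  0.012 0.016]
plate ((275.44476318359375, -356.626953125), (194.5546417236328, 157.72705078125), 41.686302185058594)
[[-0.7033, 0.7109, -0.0005], [0.7109, 0.7033, -0.0004], [0.0, -0.0006, -1.0]]
```

View pics/w5.png

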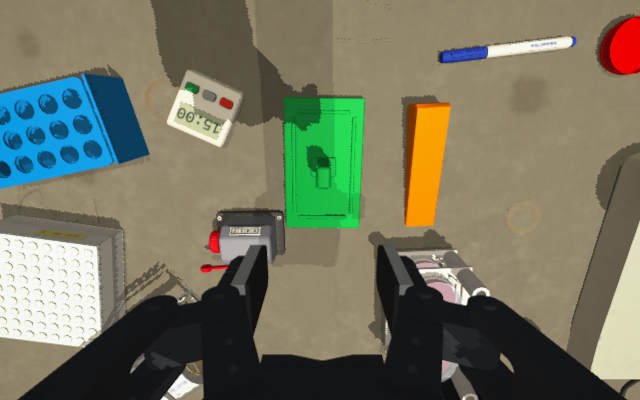

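Request:
step_arm(
  steps="0.4 1 0 40 0 0 0; 0.4 1 0 90 0 0 0; 0.4 1 0 140 0 0 0; 0.4 1 0 175 0 0 0; 0.4 1 0 198 0 0 0; 0.4 1 0 198 0 0 0; 0.95 1 0 198 0 0 0; 0.95 1 0 198 0 0 0; 0.95 1 0 198 0 0 0; 0.95 1 0 198 0 0 0",
)

```text
time: 20.15
ee_pos: [0.3165, -0.3259, 0.0412]
ee_rot: [0.385, 0.923, -0.0, 0.001]
wrist_force: [0.9, 1.8, 6.5]
grip_width: 0.155
finger_force: 60.4
```

Request:
step_arm(
  steps="0.95 0 0 -5 0 0 0; 0.95 0 0 -15 0 0 0; 0.95 0 0 -30 0 0 0; 0.95 0 0 -50 0 0 0; 0.95 0 0 -75 0 0 0; 0.95 0 0 -100 0 0 0; 0.95 0 0 -120 0 0 0; 0.95 0 0 -135 0 0 0; 0.95 0 0 -140 0 0 0; 0.95 0 0 -140 0 0 0",
)

```text
time: 21.4
ee_pos: [0.3153, -0.3251, 0.1804]
ee_rot: [0.385, 0.923, 0.0, 0.0]
wrist_force: [-0.3, -0.0, -2.1]
grip_width: 0.157
finger_force: 59.1
```

Request:
step_arm(
  steps="0.95 -10 7 0 0 0 0; 0.95 -30 21 0 0 0 -0.01; 0.95 -55 38 0 0 0 -0.02; 0.95 -80 55 0 0 0 -0.03; 0.95 -105 72 0 0 0 -0.04; 0.95 -130 89 0 0 0 -0.048; 0.95 -152 105 0 0 0 -0.048; 0.95 -169 116 0 0 0 -0.048; 0.95 -177 122 0 0 0 -0.048; 0.95 -179 123 0 0 0 -0.048",
)

```text
time: 22.65
ee_pos: [0.5289, -0.3658, 0.179]
ee_rot: [0.363, 0.932, 0.0, -0.001]
wrist_force: [0.6, -0.2, -3.4]
grip_width: 0.155
finger_force: 59.1
```

```bash
python3 - <<'E'
from h import *
p,r=pose(); print('tcp',p.round(4)); A=r.as_matrix(); print(A.round(4).tolist())
for n in ['wrist','top']:
    im,P=cloud(n); save(im,n+'6.png'); hsv=cv2.cvtColor(im,cv2.COLOR_RGB2HSV)
    k=(cv2.inRange(hsv,(40,80,40),(80,255,255))>0)&(P[...,2]>.12)&(P[...,2]<.18)
    N,L,st,ce=cv2.connectedComponentsWithStats(k.astype(np.uint8)); i=1+st[1:,4].argmax(); Q=P[L==i]
    c,s,a=cv2.minAreaRect((Q[:,:2]*1000).astype(np.float32)); print(n,len(Q),c,s,a,np.percentile(Q[:,2],[2,50,98]))
    # near corners: extremes in tool frame
    T=(Q-[.52975,-.3661,0])@A*1000; print('tool x',np.percentile(T[:,0],[.3,99.7]),'y',np.percentile(T[:,1],[.3,99.7]))
    far=T[(T[:,0]>60)]; print('y near end',np.percentile(far[:,1],[.5,99.5]))
    e=[np.percentile(T[abs(T[:,1]-y)<4][:,0],98.5) for y in (-35,-20,0,20,35)]; print('end edge x vs y',np.round(e,2))
    for lo,hi in [(-70,-40),(-10,10),(20,40),(45,70)]:
        B=T[(T[:,0]>lo)&(T[:,0]<hi)]
        if len(B)>30: print((lo,hi),np.percentile(B[:,1],[.7,99.3]).round(2))
E
```

```text
tcp [ 0.5289 -0.3658  0.179 ]
[[-0.737, 0.6759, -0.0017], [0.6759, 0.737, 0.0008], [0.0018, -0.0005, -1.0]]
wrist 27220 (515.5283813476562, -354.0379638671875) (88.54277038574219, 115.94501495361328) 47.45724105834961 [0.1506252  0.15211639 0.1565405 ]
tool x [-34.77669275  76.84966026] y [-44.45519698  42.54059297]
y near end [-43.87640412  42.39608247]
end edge x vs y [75.89 75.89 75.89 75.4  75.4 ]
(-10, 10) [-44.18  42.13]
(20, 40) [-43.88  42.05]
(45, 70) [-43.76  42.2 ]
top 801 (490.4468688964844, -360.0042419433594) (48.57452392578125, 88.4288558959961) 44.712615966796875 [0.14799106 0.15126135 0.1554659 ]
tool x [-9.67176012 77.0868764 ] y [-45.14995815   2.41951926]
y near end [-44.8122432    2.68225948]Traceback (most recent call last):
  File "<stdin>", line 11, in <module>
    return _quantile_unchecked(
        a, q, axis, out, overwrite_input, method, keepdims, weights)
    return _ureduce(a,
                    func=_quantile_ureduce_func,
    ...<5 lines>...
                    overwrite_input=overwrite_input,
                    method=method)
    r = func(a, **kwargs)
    result = _quantile(arr,
                       quantiles=q,
    ...<2 lines>...
                       out=out,
                       weights=wgt)
    slices_having_nans = np.isnan(arr[-1, ...])
                                  ~~~^^^^^^^^^
IndexError: index -1 is out of bounds for axis 0 with size 0
```

View pics/wrist6.png

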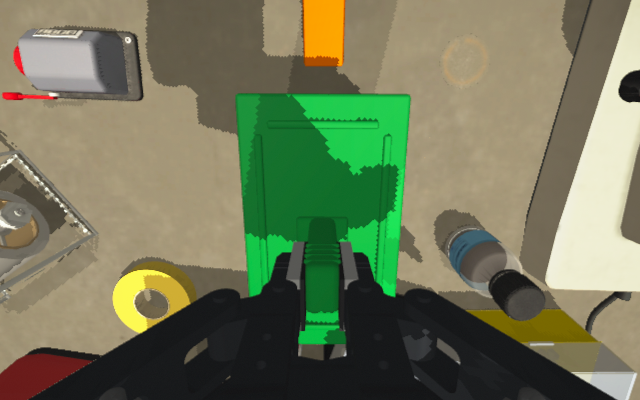

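Request:
step_arm(
  steps="0.95 -0.8 0.6 3 0 0 0; 0.95 -0.8 0.6 10 0 0 0; 0.95 -0.8 0.6 18 0 0 0; 0.95 -0.8 0.6 26 0 0 0; 0.95 -0.8 0.6 32 0 0 0; 0.95 -0.8 0.6 36 0 0 0; 0.95 -0.8 0.6 39 0 0 0; 0.95 -0.8 0.6 41 0 0 0; 0.95 -0.8 0.6 43 0 0 0; 0.95 -0.8 0.6 43 0 0 0",
)

```text
time: 24.0
ee_pos: [0.5297, -0.3661, 0.1372]
ee_rot: [0.363, 0.932, 0.0, 0.0]
wrist_force: [1.3, 0.2, -3.1]
grip_width: 0.153
finger_force: 59.1
```

Request:
step_arm(
  steps="0.95 0 0 1 0 0 0; 0.95 0 0 2 0 0 0; 0.95 0 0 3 0 0 0; 0.95 0 0 4 0 0 0; 0.95 0 0 5 0 0 0; 0.95 0 0 6 0 0 0; 0.95 0 0 6.5 0 0 0; 0.95 0 0 6.5 0 0 0; 0.95 0 0 6.5 0 0 0; 0.95 0 0 6.5 0 0 0",
)

```text
time: 25.25
ee_pos: [0.5299, -0.3663, 0.1312]
ee_rot: [0.363, 0.932, 0.0, 0.0]
wrist_force: [-0.1, 0.5, 2.9]
grip_width: 0.155
finger_force: 59.8
```

Home height reached with contact force; releasing and retreating.

Request:
step_arm(
  steps="0.4 0 0 0 0 0 0; 0.4 0 0 0 0 0 0; 0.4 0 0 0 0 0 0; 0.4 0 0 -10 0 0 0; 0.4 0 0 -30 0 0 0; 0.4 0 0 -70 0 0 0; 0.4 0 0 -120 0 0 0; 0.4 60 0 -150 0 0 0; 0.4 110 0 -160 0 0 0; 0.4 110 0 -160 0 0 0",
)

```text
time: 26.5
ee_pos: [0.4476, -0.2895, 0.2925]
ee_rot: [0.362, 0.932, 0.003, 0.001]
wrist_force: [-0.2, 0.4, -0.9]
grip_width: 0.597
finger_force: 0.0
```

```bash
python3 - <<'E'
from h import *
im,P=measure('wrist','w7'); hsv=cv2.cvtColor(im,cv2.COLOR_RGB2HSV)
k=(cv2.inRange(hsv,(40,80,40),(80,255,255))>0)&(P[...,2]>.08)&(P[...,2]<.12)
Q=P[k]; print(cv2.minAreaRect((Q[:,:2]*1000).astype(np.float32)))
X=np.c_[Q[:,:2]-Q[:,:2].mean(0),np.ones(len(Q))]; print('plane',np.linalg.lstsq(X,Q[:,2],rcond=None)[0])
im,_=cloud('scene'); save(cv2.resize(im[150:310,270:490],None,fx=3.5,fy=3.5,interpolation=cv2.INTER_CUBIC),'s7.png')
E
```

```text
tcp [ 0.4476 -0.2895  0.2925] yang 47.59
wedge [317. 115.] 1800 [ 401.  -246.7] [ 37.2 145.9] 47.4 [0.    0.016 0.036]
green [320. 265.] 345 [ 528.6 -365.6] [13.8 22.7] 47.9 [0.154 0.161 0.163]
blue [352.   3.] 225 [ 340.4 -140.7] [44.8  5.6] 48.2 [0.009 0.012 0.015]
post [114. 266.] 174 [ 364.6 -577.3] [13.2 21.9] 0.0539
post [101. 276.] 113 [ 364.3 -594.7] [15.3 21.6] 0.0562
((528.9797973632812, -366.2024230957031), (88.03952026367188, 151.26524353027344), 47.203773498535156)
plane [ 0.00102622 -0.00028426  0.10440384]
```

View pics/s7.png

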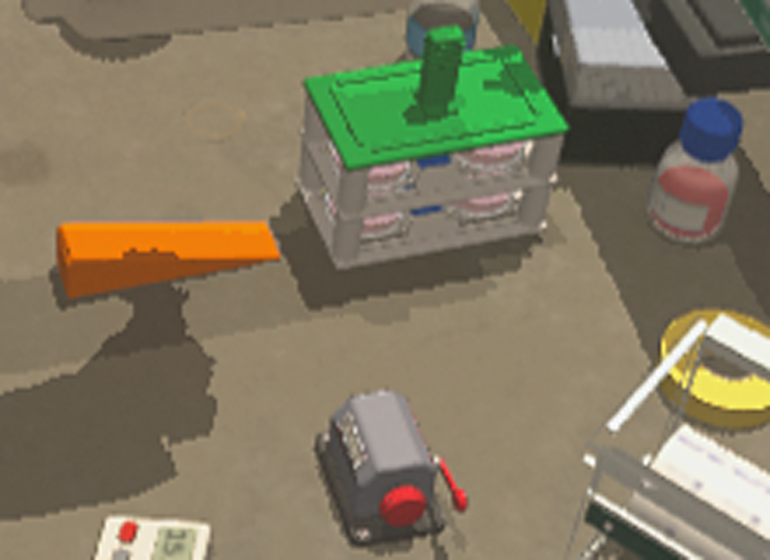

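The picture shows the stack level and home with the dishes in place at crop (430,170). The wedge lies flat and clear at (165,250), and the counter is untouched. The plate top at 104 mm fits a full seat.

```bash
python3 -c "
from workcell import robot
print(robot.close_job())"
```

```text
the job is handed in; nothing more can be done
None
```

The job is handed in at about 27 s: the wedge is out and lying flat clear of the tray, the base tray is level where it stood, and the dish tray and cover are fully home on it. The dishes I could see are in their places and the counter is where it was; I gave the other things on the bench no separate final check.

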